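# Roll down the cork liner of the riser shelf and put the remotes back on it

## Task

The riser shelf has just been given six self-adhesive cork tiles, which still stand proud: take the hand roller from its rest, roll along the row with steady, firm pressure until every tile is down flush with the rim, and hang the roller back in its rest. Only then lift whatever is on the lazy Susan (remotes, flashlight, fidget cube; not all of them are always there) onto the cork, all lying flat in one row, each long thing straight across the shelf from front to back, set down gently. Press the tiles with the roller only, and leave the bowl, the mug and the book where they are.

Things in the scene. Friction and masses are not known exactly. Their poses are not given: they have to be found in the camera images.
- riser: Wooden riser shelf, fixed: 140 (x, front to back) x 320 (y, the long way) x 50 mm; origin at the centre of its underside. Its rim, 9 mm wide, top at z = 50 mm, frames six cork tiles in a row along y, 50.2 mm apart, tile0 at y = -125.5 mm, tile5 at +125.5. Each is 121 (x) x 49 (y) mm; its top stands at z = 53 mm at first and at 50 mm, flush with the rim, when home.
- tile0 (a joint): How far cork tile 0 (at y = -125.5 mm of the riser) has been pressed down, in m: 0 proud, 0.003 fully home against its stop; it counts as home above 0.0022. It sinks under about 8 N (a little more when fast) and does not come back.
- tile1 (a joint): How far cork tile 1 (at y = -75.3 mm of the riser) has been pressed down, in m: 0 proud, 0.003 fully home against its stop; it counts as home above 0.0022. It sinks under about 8 N (a little more when fast) and does not come back.
- tile2 (a joint): How far cork tile 2 (at y = -25.1 mm of the riser) has been pressed down, in m: 0 proud, 0.003 fully home against its stop; it counts as home above 0.0022. It sinks under about 8 N (a little more when fast) and does not come back.
- tile3 (a joint): How far cork tile 3 (at y = 25.1 mm of the riser) has been pressed down, in m: 0 proud, 0.003 fully home against its stop; it counts as home above 0.0022. It sinks under about 8 N (a little more when fast) and does not come back.
- tile4 (a joint): How far cork tile 4 (at y = 75.3 mm of the riser) has been pressed down, in m: 0 proud, 0.003 fully home against its stop; it counts as home above 0.0022. It sinks under about 8 N (a little more when fast) and does not come back.
- tile5 (a joint): How far cork tile 5 (at y = 125.5 mm of the riser) has been pressed down, in m: 0 proud, 0.003 fully home against its stop; it counts as home above 0.0022. It sinks under about 8 N (a little more when fast) and does not come back.
- roller: Hand roller (brayer), loose, 320 g. Origin at the middle of its drum's axis; x along that axis, z up. Rubber drum, radius 18 mm, 100 mm long, turns freely. Above it a steel cross bar along x, 160 x 12 (y) mm, z = 26 to 36 mm; on it a wooden grip block 52 (x) x 28 (y) mm, z = 36 to 72 mm, to be held across its 28 mm. Rolls along its own y. Starts hanging in the rest, drum down.
- drum (a joint): Turning angle of the roller's drum in the roller, rad, unlimited; starts at 0.
- rest: Wooden rest of the roller, fixed; origin at the centre of its underside. Base 150 (x) x 70 x 8 mm; two posts at x = +-67 mm, 12 mm thick, each with an upward flaring notch, 22 mm wide at its floor at z = 62 mm, prongs up to z = 78 mm. The bar's ends lie in the notches, bar along the rest's x (either way round), the roller's origin then 36 mm above the rest's.
- turntable: Foot of the lazy Susan, fixed; origin at the centre of its underside, on the spin axis. The round wooden platter on it has radius 140 mm, its top is 32 mm above the origin.
- platter (a joint): Turning angle of the lazy Susan's platter, rad, unlimited; it spins freely at a touch.
- remote_a: Grey plastic remote with a large round key, 110 (x) x 38 (y) x 18 mm (z), keys up, about 90 g; origin at the centre of its underside. Starts on the platter; may be absent.
- remote_b: Grey plastic remote with two small round keys side by side instead, 110 (x) x 38 (y) x 18 mm (z), keys up, about 90 g; origin at the centre of its underside. Starts on the platter; may be absent.
- flashlight: Aluminium flashlight lying along its x, 110 mm long; barrel 26 mm in diameter, axis 16 mm above the origin; hexagonal head (x = 31 to 55 mm) and tail (x = -55 to -39 mm), 32 mm across flats, keep it from rolling; about 130 g. Origin below the middle of the barrel, level with its underside at the start. Starts on the platter; may be absent.
- cube: Wooden fidget cube, 36 mm, about 50 g; origin at the centre of its underside. Starts on the platter; may be absent.
- flashlight_mid (a point): Middle of the flashlight's barrel, on its axis; 16 mm above what it lies on.
- cube_mid (a point): Centre of the fidget cube; 18 mm above what it stands on.
- bowl: Round glass bowl, rim radius 62 mm, 50 mm high; origin at the centre of its underside. To be left alone.
- mug: White mug, radius 40 mm, 90 mm high, handle at its +y; origin at the centre of its underside. To be left alone.
- book: Small paperback lying flat, 100 x 150 x 22 mm; origin at the centre of its underside. To be left alone.
Things that resemble listed ones, but are neither listed nor needed, are in the scene too. Leave any blue or yellow look-alike of the remote_a alone.

How it is judged:
By the outcome, as a careful person would: the job done as asked, in the order asked, and still so for the second after the job is handed in, with the robot touching nothing.
Of remote_a, remote_b, flashlight, cube only 2 to 4 are there at a start; the rules pass over those that are not, and their reading is None.
At some moment in a run one of remote_a, remote_b, cube may be knocked a few centimetres aside while the robot is not near it.
It also fails if it takes over 210 s, if anything falls off the work surface, if the arm or the gripper's body presses on something with over 40 N, if the wrist force passes 120 N, or if a joint passes its speed limit or range.

## Robot

A 7-joint arm with a two-finger parallel gripper is mounted at the origin on the work surface. World frame = base frame: x ahead of the robot, y to its left, z up, the work surface at z = 0. Lengths are in m, angles in rad, forces in N, time in s.
With the tool pointing down it reaches from about 0.425 to 0.925 m from the base axis. Payload 6.8 kg.
Tool frame: the origin (TCP) lies on the front face of the gripper's body, between the roots of the fingers; the fingertips stand 73 mm ahead of it and the grasp point (between the pads) lies 54 mm ahead of it (env.nose_length is the distance from the TCP to the fingertips, in m); z points along the fingers, y is the line along which they close (so a half turn about z gives the same grasp; the last joint's range is limited). The gripper opens to 85 mm and grips with 20 to 120 N. Pads are 22 mm wide; open, the fingers measure 114 mm over their backs; the gripper's body (76 mm by 85 mm) begins 54 mm behind the grasp point. The pads swing forward as they close: fully open they stand 13 mm farther back than shut.
Start: joints at [-1.273, 0.477, 0.022, 1.555, -0.011, 1.109, -0.083], TCP at [0.266, 0.62, 0.304] pointing down, gripper open.
Joint ranges: [-2.96, 2.96], [-0.34, 2.1], [-1.41, 1.46], [0.24, 2.44], [-1.37, 4.51], [0.17, 1.92], [-2.96, 2.96]. Speed limits (rad/s): [2.39, 2.39, 3.14, 3.14, 3.14, 3.14, 3.14].

## Interface

Orientations are given as a unit quaternion [w, x, y, z].
In Python, from cell import env, kin, camera, calibration, job gives the robot as it stands. The module is installed in compiled form; this text tells all that it offers. Calls block until the motion is done:
- env.reach(position, orientation): joint-space move of the TCP to a pose.
- env.movel(position, velocity=0.15, rot=None, stop_force=None): straight line of the TCP; rot=None keeps the orientation; velocity is the mean speed in m/s. With stop_force (N) it stops when the force on the tool has changed by that much, and returns True; else False.
- env.goto_joints(angles): joint-space move.
- env.grip(opening, f_grip=None): finger opening in m; f_grip is the grip in N (None keeps the last); returns when the fingers have stopped.
- env.dwell(seconds).
- kin.inverse_kinematics(position, orientation): joint angles nearest the present ones, or None.
- env.get_state(): the state.
- camera(name): name is "side" or "top"; returns (picture, depth): 480x640x3 uint8, blue, green, red; 480x640 float32, m along the optical axis (not along the pixel's ray), 0 where there is no reading.
- calibration(name): a dict with "fx", "fy", "cx", "cy" (pixels), "rvec" (rotation vector, rad) and "tvec" (3), from world to camera coordinates, as OpenCV has them. Camera axes: x right, y down, z forward; pixel columns grow to the right and rows downward; lengths in m; the calibration is good to about 2 mm. A picture is of the moment at which its call begins. calibration takes no time and is no camera call.
A pose or a line that the arm cannot do raises env.PlanningError and nothing moves.
- job.job_done(): hands the job in; it is judged then, once.
The state is a dict: "time": time; "qpos": joint angles; "joint_velocities": joint speeds; "joint_torque": joint torques, N m; "tcp_pos": TCP position; "orientation": TCP orientation; "force": force on the tool from outside, world axes, zero at the start; "torque": the same for the moment, N m; "opening": finger opening in m; "gripper_force": force on a finger pad.
Only numpy, scipy, OpenCV 4.12 (cv2) and the standard library are available. Lean on these libraries where they do the work, as an engineer would, in place of code of your own. Each camera call takes 0.05 s, during which the arm holds its last target. There are 200 camera calls.

## Working session

There is one attempt and no reset: what is moved stays moved. The work goes in short steps, each a Python script; the robot and the scene stay as the last script left them, time stands still between calls to the robot, and variables do not carry over. Pictures are saved under pics/ and viewed, at most 14 in all, crops included, and the job is handed in when it is done.

```bash
mkdir -p pics; cat > h.py <<'E'
from cell import env, kin, camera, calibration, job
import numpy as np, cv2
from scipy.spatial.transform import Rotation as R
def cloud(name):
    p,d=camera(name); c=calibration(name)
    M=cv2.Rodrigues(np.array(c["rvec"],float))[0]; t=np.array(c["tvec"],float).ravel()
    v,u=np.mgrid[0:480,0:640]
    C=np.stack([(u-c["cx"])/c["fx"]*d,(v-c["cy"])/c["fy"]*d,d],-1)
    W=(C-t)@M
    W[d<=0]=np.nan
    return p,W
E
python3 - <<'E'
from h import *
s=env.get_state(); print(s['time'],s['tcp_pos'],s['orientation'])
for n in('top','side'):
    p,W=cloud(n); cv2.imwrite(f'pics/{n}0.png',p); np.save(f'{n}0.npy',W)
    c=calibration(n); M=cv2.Rodrigues(np.array(c["rvec"],float))[0]; print(n,-M.T@np.array(c["tvec"]).ravel(),c)
E
```

```text
0.0 [0.26627086 0.61976933 0.30292497] [-1.24170302e-04  2.01495829e-01  9.79488954e-01 -8.96706447e-04]
top [ 0.37936338 -0.08189878  1.74936953] {'fx': 616.6731785250349, 'fy': 616.6731785250349, 'cx': 312.0493698468827, 'cy': 245.63639858936108, 'rvec': array([ 2.22070119, -2.16798741,  0.10232199]), 'tvec': array([-0.12863227,  0.50224567,  1.71526113])}
side [ 0.22426249 -1.04204349  0.65397449] {'fx': 488.5746887441879, 'fy': 488.5746887441879, 'cx': 322.38240335816204, 'cy': 243.90028131944248, 'rvec': array([ 2.10130606, -0.26896554,  0.180581  ]), 'tvec': array([-0.5040295 ,  0.0626497 ,  1.14274241])}
```

View pics/top0.png

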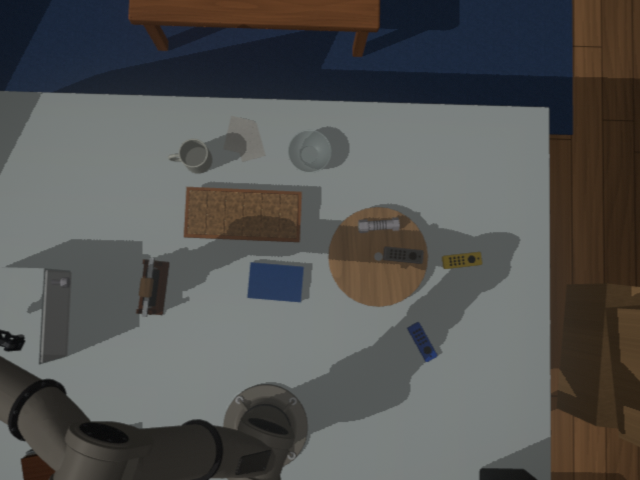

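View pics/side0.png

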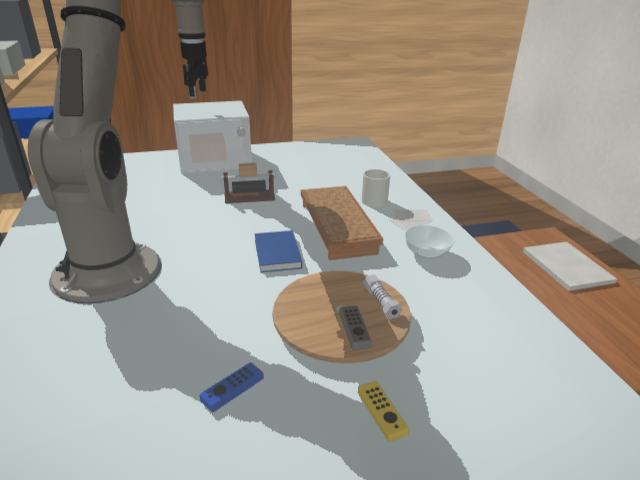

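The top view shows the riser at about (243,214), the rest with the roller at (152,288), and the platter centre at (378,256). On the platter are the flashlight at (380,225) and a grey remote at (400,256). The look-alikes, yellow (462,260) and blue (422,342), lie off the platter. I'll check the grey remote in a crop and measure everything.

```bash
python3 - <<'E'
from h import *
p=cv2.imread('pics/top0.png');q=cv2.imread('pics/side0.png')
a=cv2.resize(p[200:312,320:440],None,fx=3.3,fy=3.3,interpolation=cv2.INTER_CUBIC)
b=cv2.resize(q[260:370,265:420],None,fx=2.5,fy=2.5,interpolation=cv2.INTER_CUBIC)
o=np.zeros((max(a.shape[0],b.shape[0]),a.shape[1]+b.shape[1],3),np.uint8);o[:a.shape[0],:a.shape[1]]=a;o[:b.shape[0],a.shape[1]:]=b
cv2.imwrite('pics/c1.png',o)
W=np.load('top0.npy')
def rect(u0,u1,v0,v1,z0,z1,nm):
    w=W[v0:v1,u0:u1].reshape(-1,3); w=w[(w[:,2]>z0)&(w[:,2]<z1)]
    r=cv2.minAreaRect((w[:,:2]*1000).astype(np.float32)); print(nm,len(w),np.round(r[0],1),np.round(r[1],1),round(r[2],1),'zmed',np.median(w[:,2]).round(4),'mean',w.mean(0).round(4))
rect(175,312,180,250,.042,.065,'riser')
rect(120,180,250,325,.03,.2,'rest all')
rect(120,180,250,325,.085,.13,'grip')
rect(120,180,250,325,.06,.085,'prongs/bar')
rect(120,180,250,325,.003,.02,'base')
rect(320,440,200,312,.02,.04,'platter')
rect(350,410,210,240,.042,.075,'flash')
rect(365,435,240,275,.042,.075,'remote')
rect(235,310,255,310,.01,.04,'book')
rect(280,340,120,180,.01,.08,'bowl');rect(165,215,130,180,.03,.12,'mug')
print(W[225:228,378:382,2],W[256,372:384,2].round(3))
E
```

```text
riser 5769 [586.4  77.5] [320.9 141.1] 89.2 zmed 0.0541 mean [0.5857 0.0771 0.0541]
rest all 838 [378.9 324.2] [ 42.9 158.3] 85.2 zmed 0.0732 mean [0.378  0.3206 0.0752]
grip 247 [376.9 321.9] [ 35.  139.7] 85.3 zmed 0.1086 mean [0.3778 0.3221 0.1068]
prongs/bar 321 [378.9 324.2] [ 42.9 158.3] 85.2 zmed 0.0735 mean [0.3782 0.3244 0.0731]
base 1825 [378.9 336.9] [208.8 167.4] 1.8 zmed 0.0067 mean [0.3798 0.3301 0.0075]
platter 6265 [ 479.9 -302.2] [277.7 278.2] 7.9 zmed 0.0334 mean [ 0.4729 -0.296   0.0332]
flash 479 [ 566.5 -306.9] [159.6  80.6] 88.8 zmed 0.0611 mean [ 0.565  -0.2984  0.0596]
remote 584 [ 479.  -347.3] [168.   90.1] 89.8 zmed 0.0519 mean [ 0.4835 -0.3678  0.0514]
book 1993 [402.   -5.8] [152.2 206.3] 2.7 zmed 0.0237 mean [ 0.4011 -0.0163  0.0236]
bowl 1292 [ 780.1 -102.9] [167.9 168.9] 1.2 zmed 0.0272 mean [ 0.7751 -0.103   0.0297]
mug 505 [736.6 223.4] [ 80.7 105.8] 35.3 zmed 0.0729 mean [0.7441 0.2196 0.0692]
[[0.0623064  0.06965903 0.06240688 0.06452798]
 [0.05561767 0.0612042  0.05949161 0.060363  ]
 [0.05971072 0.0615831  0.05678762 0.05871429]] [0.033 0.03  0.022 0.034 0.035 0.037 0.032 0.045 0.034 0.031 0.031 0.031]
```

View pics/c1.png

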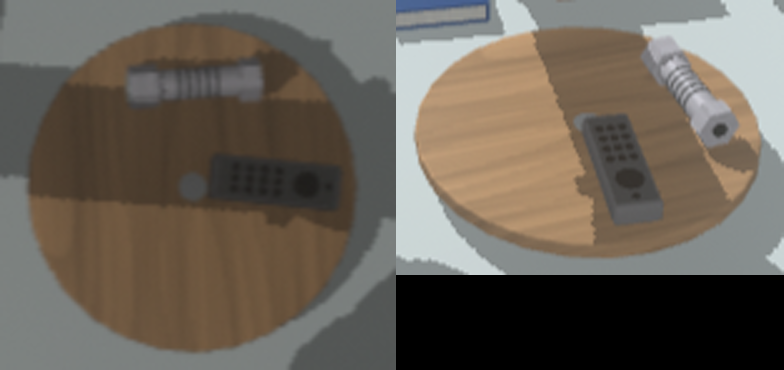

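The grey remote at (400,256) on the platter has one large round key at (305,184) in the crop, so it is remote_a. The yellow and blue ones are decoys. remote_b and the cube are absent, and the flashlight is present. Next I'll refine the grip block and pick up the roller.

```bash
cat >> h.py <<'E'
def down(psi):   # tool down, tool y (closing line) at world angle psi+90deg
    y=np.array([-np.sin(psi),np.cos(psi),0]); z=np.array([0,0,-1.]); x=np.cross(y,z)
    q=R.from_matrix(np.c_[x,y,z]).as_quat(); return q[[3,0,1,2]]
def best(p,psi):  # of the two half-turn choices, the one with the last joint nearer its middle
    c=[]
    for k in(0,np.pi):
        q=kin.inverse_kinematics(p,down(psi+k))
        if q is not None: c.append((abs(q[6]),psi+k))
    return min(c)[1] if c else None
def st():
    s=env.get_state(); print('t',round(s['time'],2),'tcp',np.round(s['tcp_pos'],4),'F',np.round(s['force'],1),'open',round(s['opening'],4),'gf',np.round(s['gripper_force'],1)); return s
E
python3 - <<'E'
from h import *
for n in('top','side'):
    W=np.load(n+'0.npy').reshape(-1,3)
    for z0,z1 in((.1,.116),(.06,.085)):
        w=W[(abs(W[:,0]-.378)<(.05 if z0>.09 else .12))&(abs(W[:,1]-.322)<.05)&(W[:,2]>z0)&(W[:,2]<z1)]
        if len(w)<10: print(n,len(w));continue
        r=cv2.minAreaRect((w[:,:2]*1000).astype(np.float32)); print(n,len(w),np.round(r[0],1),np.round(r[1],1),round(r[2],1),np.percentile(w[:,2],[50,90]))
for p in([.379,.323,.147],[.586,.077-.14,.18],[.586,.217,.18],[.479,-.36,.107],[.565,-.3,.107]):
    for k in(0,np.pi):
        q=kin.inverse_kinematics(p,down(k)); print(p,k,None if q is None else np.round(q,2))
E
```

```text
top 198 [378.8 323.7] [29.2 51.6] 81.3 [0.10922024 0.1136447 ]
top 321 [378.9 324.2] [ 42.9 158.3] 85.2 [0.07350383 0.07991785]
side 92 [378.5 318.8] [30.4 50.8] 84.3 [0.10612312 0.10829573]
side 321 [377.6 321.8] [ 45.7 158.1] 84.8 [0.07093873 0.08037701]
[0.379, 0.323, 0.147] 0 [-0.83  0.41 -0.01  2.1   0.    0.63  0.73]
[0.379, 0.323, 0.147] 3.141592653589793 [-1.3   0.47  0.58  2.13 -0.43  0.65 -1.99]
[0.586, -0.06300000000000001, 0.18] 0 [-0.27  0.5   0.36  1.89 -0.24  0.79  1.79]
[0.586, -0.06300000000000001, 0.18] 3.141592653589793 [-0.54  0.59  0.74  1.91 -0.53  0.84 -1.09]
[0.586, 0.217, 0.18] 0 [-0.52  0.53  0.09  1.79 -0.06  0.82  1.17]
[0.586, 0.217, 0.18] 3.141592653589793 [-0.9   0.61  0.62  1.82 -0.45  0.86 -1.63]
[0.479, -0.36, 0.107] 0 [ 0.14  0.67  0.55  1.91 -0.53  0.71  2.57]
[0.479, -0.36, 0.107] 3.141592653589793 [-0.16  0.92  1.05  1.93 -1.02  0.95 -0.16]
[0.565, -0.3, 0.107] 0 [ 0.11  0.69  0.39  1.8  -0.37  0.73  2.27]
[0.565, -0.3, 0.107] 3.141592653589793 [-0.23  0.9   0.95  1.82 -0.92  0.93 -0.42]
```

```bash
python3 - <<'E'
from h import *
psi=np.radians(-5)
env.grip(.085)
env.reach([.3785,.322,.25],down(psi))
print('hit',env.movel([.3785,.322,.148],.08,stop_force=8)); st()
env.grip(0,60); s=st()
print('hit',env.movel([.3785,.322,.16],.03)); st()
env.movel([.3785,.322,.27],.1); st()
p,W=cloud('side'); cv2.imwrite('pics/s1.png',p[20:260,100:420].repeat(2,0).repeat(2,1))
E
```

```text
hit False
t 2.97 tcp [0.3788 0.3222 0.1485] F [-0.   0.1  0.4] open 0.0852 gf 0.0
t 3.52 tcp [0.3787 0.3224 0.1483] F [-0.5  1.   4.3] open 0.0272 gf 60.7
hit False
t 4.08 tcp [0.3784 0.3219 0.16  ] F [-0.3 -0.1 -3.3] open 0.0272 gf 60.1
t 5.33 tcp [0.3782 0.3217 0.2693] F [-0.3 -0.1 -2.9] open 0.0271 gf 60.1
```

View pics/s1.png

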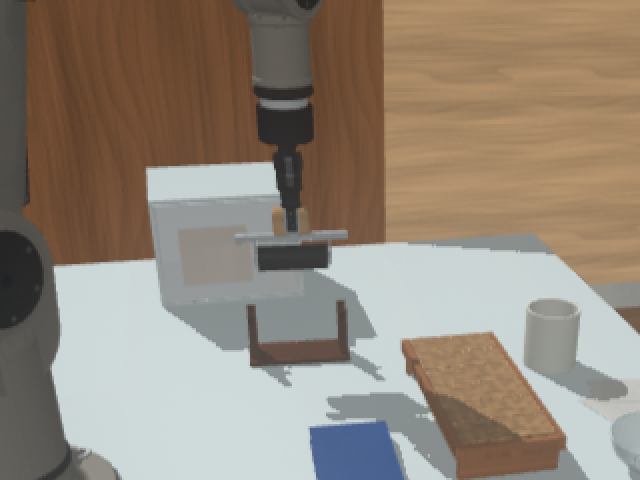

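The roller hangs level in the grip, with its bar at (235–347,235) in the crop. I'll roll the row now.

```bash
python3 - <<'E'
from h import *
th=np.radians(-.8); u=np.array([-np.sin(th),np.cos(th)]); c=np.array([.586,.077])
def P(y,z): return [*(c+u*y),z]
env.reach(P(-.1255,.27),down(th)); 
env.movel(P(-.1255,.190),.1); s=st(); f0=s['force'][2]
print(env.movel(P(-.1255,.172),.008,stop_force=22)); s=st(); z=s['tcp_pos'][2]
for y in np.arange(-.10,.136,.025):
    env.movel(P(y,z),.05); s=env.get_state(); f=s['force'][2]-f0
    print(round(y,3),round(z,4),np.round(s['tcp_pos'],4),'dF',round(f,1),np.round(s['force'][:2],1))
    if f<16: z-=.0004
    if f>32: z+=.0004
st()
E
```

```text
t 7.89 tcp [ 0.5847 -0.0485  0.1906] F [-0.5  0.6 -3.5] open 0.0271 gf 60.1
True
t 9.28 tcp [ 0.5844 -0.0487  0.1802] F [-1.8  0.5  6.1] open 0.0272 gf 61.4
-0.1 0.1802 [ 0.5849 -0.0225  0.1804] dF 8.4 [-1.4 -0.3]
-0.075 0.1798 [0.5853 0.003  0.1802] dF 11.1 [-1.2 -0.3]
-0.05 0.1794 [0.5857 0.028  0.1801] dF 13.9 [-2.  -0.4]
-0.025 0.179 [0.5862 0.0531 0.1802] dF 17.0 [-3.1  1. ]
-0.0 0.179 [0.5866 0.0781 0.1801] dF 14.1 [-2.8  0.3]
0.025 0.1786 [0.5871 0.1033 0.1801] dF 18.8 [-2.6  0.6]
0.05 0.1786 [0.5875 0.1283 0.18  ] dF 16.9 [-2.9  0.2]
0.075 0.1786 [0.5879 0.1535 0.1802] dF 16.8 [-2.   0.4]
0.1 0.1786 [0.5883 0.1784 0.18  ] dF 15.1 [-1.   0.4]
0.125 0.1782 [0.5887 0.2037 0.1802] dF 18.7 [-1.6  0.6]
t 15.78 tcp [0.5887 0.2037 0.1802] F [-1.6  0.6 15.2] open 0.0278 gf 62.4
```

```bash
python3 - <<'E'
from h import *
th=np.radians(-.8); u=np.array([-np.sin(th),np.cos(th)]); c=np.array([.586,.077])
def P(y,z): return [*(c+u*y),z]
z=.1777
for y in [.138,*np.arange(.11,-.12,-.0279),-.138]:
    env.movel(P(y,z),.05); s=env.get_state()
    print(round(y,3),np.round(s['tcp_pos'],4),'Fz',round(s['force'][2],1))
env.movel(P(-.138,.27),.1); st()
psi=np.radians(-5)
env.reach([.3785,.322,.27],down(psi)); st()
p,W=cloud('top'); cv2.imwrite('pics/t2.png',p[100:340,100:420].repeat(2,0).repeat(2,1)); np.save('top2.npy',W)
w=W.reshape(-1,3)
for k in range(6):
    a=c+u*(-.1255+.0502*k); m=(abs(w[:,0]-a[0])<.05)&(abs(w[:,1]-a[1])<.018)
    print(k,np.nanmedian(w[m,2]).round(4),end=' ')
m=(abs(w[:,0]-c[0])<.066)&(abs(w[:,1]-c[1])<.155)&~((abs(w[:,0]-c[0])<.064));print('rim',np.nanmedian(w[m,2]))
p,W=cloud('side'); cv2.imwrite('pics/s2.png',p[20:260,100:420].repeat(2,0).repeat(2,1))
E
```

```text
0.138 [0.589  0.2171 0.18  ] Fz 18.1
0.11 [0.5886 0.188  0.18  ] Fz 18.7
0.082 [0.5882 0.1601 0.18  ] Fz 18.5
0.054 [0.5878 0.1319 0.1799] Fz 18.5
0.026 [0.5875 0.104  0.18  ] Fz 20.1
-0.002 [0.5872 0.076  0.1799] Fz 19.1
-0.029 [0.5869 0.0479 0.18  ] Fz 20.0
-0.057 [0.5865 0.02   0.1799] Fz 19.2
-0.085 [ 0.5862 -0.0082  0.18  ] Fz 20.7
-0.113 [ 0.5859 -0.0361  0.18  ] Fz 19.3
-0.138 [ 0.5856 -0.0612  0.18  ] Fz 19.8
t 24.29 tcp [ 0.5836 -0.0609  0.2692] F [ 1.  -0.  -2.5] open 0.0271 gf 60.2
t 25.89 tcp [0.3795 0.3211 0.27  ] F [ 0.1  0.2 -3.2] open 0.0272 gf 60.2
0 0.0518 1 0.052 2 0.0519 3 0.0518 4 0.0522 5 0.0521 rim 0.051602954232876294
```

View pics/s2.png

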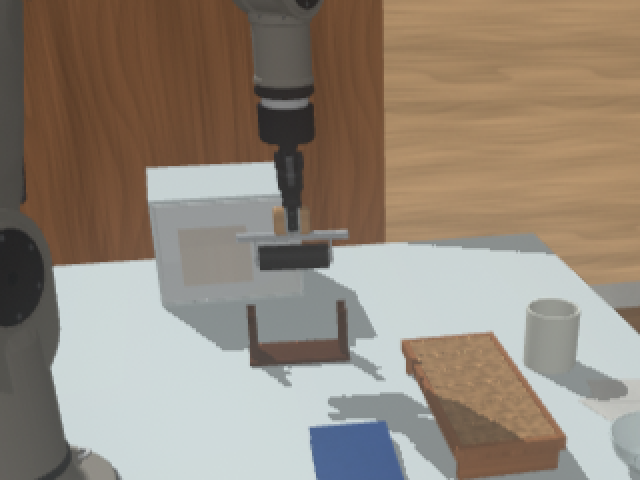

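All tiles measure level with the rim at 0.052 m, including the depth bias. The roller still sits as it was gripped, bar at (237–347,234), directly above the rest at (300,330). I'll lower it back along the same path.

```bash
python3 - <<'E'
from h import *
env.movel([.3785,.322,.17],.1); st()
print(env.movel([.3785,.322,.1475],.02,stop_force=4)); st()
env.grip(.085); st()
env.movel([.3785,.322,.26],.12)
env.reach([.47,-.05,.42],down(0)); st()
p,W=cloud('side'); cv2.imwrite('pics/s3.png',p[140:380,200:520].repeat(2,0).repeat(2,1)); np.save('side3.npy',W)
p,W=cloud('top'); np.save('top3.npy',W); cv2.imwrite('pics/t3.png',p[100:340,100:500].repeat(2,0).repeat(2,1)[:,:])
E
```

```text
t 27.14 tcp [0.3789 0.3223 0.1706] F [ 0.7 -0.1 -2.7] open 0.0272 gf 60.2
True
t 28.15 tcp [0.3784 0.3219 0.1483] F [-0.1 -0.2  4.5] open 0.0271 gf 61.0
t 28.75 tcp [0.3776 0.3212 0.1473] F [-0.  -0.3 -0.1] open 0.0848 gf 0.0
t 31.38 tcp [ 0.47   -0.0486  0.4194] F [0.3 0.6 0.3] open 0.085 gf 0.0
```

View pics/s3.png

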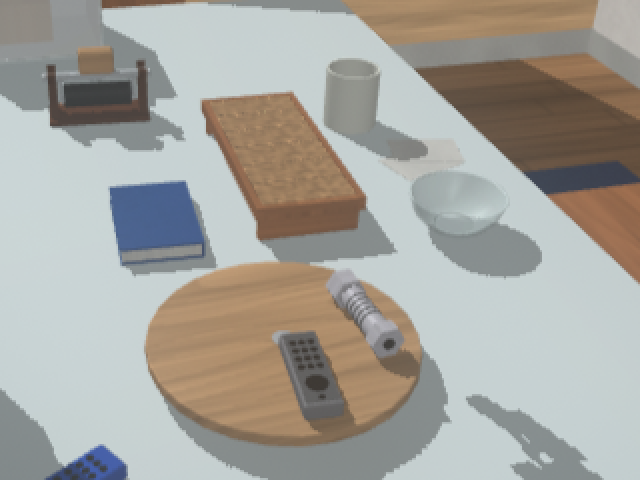

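View pics/t3.png

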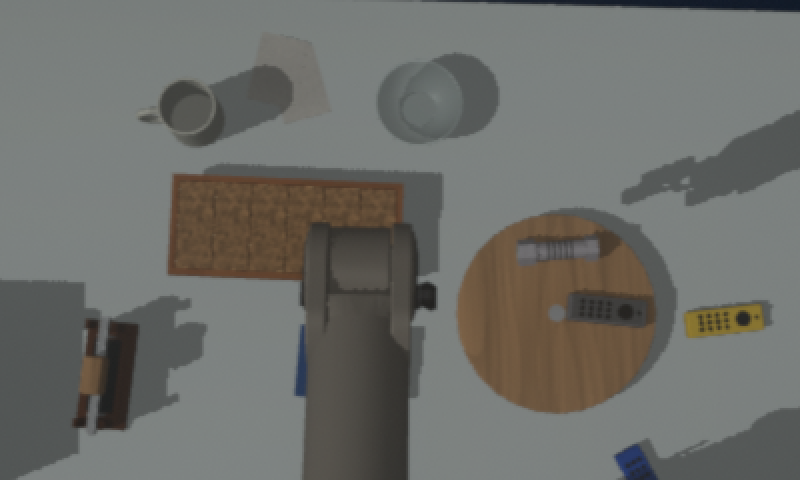

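The roller hangs in its rest again (side crop (97,85)). The remote at (608,308) and flashlight at (558,249) are unmoved in the top crop. I'll measure both.

```bash
cat >> h.py <<'E'
def objs(p,W,name,show=False,zt={'remote':.050,'flash':.061}):
    # colour segmentation of grey things on the platter, rays intersected with the platter/object height
    c=calibration(name);M=cv2.Rodrigues(np.array(c["rvec"],float))[0];t=np.array(c["tvec"],float).ravel();C=-M.T@t
    hsv=cv2.cvtColor(p,cv2.COLOR_BGR2HSV)
    w=np.nan_to_num(W); m=(np.hypot(w[...,0]-.48,w[...,1]+.302)<.135)&(hsv[...,1]<70)&(w[...,2]>.02)
    m=cv2.morphologyEx(m.astype(np.uint8),cv2.MORPH_OPEN,np.ones((3,3)))
    n,l,s,_=cv2.connectedComponentsWithStats(m,connectivity=4)
    for i in range(1,n):
        if s[i,4]<120: continue
        v,uu=np.nonzero(l==i)
        zm=np.median(w[l==i][:,2])
        d=np.c_[(uu-c["cx"])/c["fx"],(v-c["cy"])/c["fy"],np.ones(len(v))]@M
        zz=.048 
        X=C+d*((zz-C[2])/d[:,2])[:,None]
        r=cv2.minAreaRect((X[:,:2]*1000).astype(np.float32)); print(name,'px',uu.mean().round(),v.mean().round(),s[i,4],'zmed',zm.round(4),np.round(r[0],1),np.round(r[1],1),round(r[2],1),'| cloud med',np.median(w[l==i],0).round(4))
E
python3 - <<'E'
from h import *
for n in('top','side'):
    p,W=cloud(n); objs(p,W,n)
for p,ps in(([.48,-.36,.107],0),([.565,-.3,.107],0)):
    print(best(p,np.pi/2), [np.round(kin.inverse_kinematics(p,down(a)),2) if kin.inverse_kinematics(p,down(a)) is not None else None for a in(np.pi/2,-np.pi/2)])
E
```

```text
top px 378.0 225.0 467 zmed 0.0607 [ 566.2 -299.4] [ 36.9 116.3] 5.1 | cloud med [ 0.5643 -0.2968  0.0607]
top px 400.0 255.0 622 zmed 0.0513 [ 484.5 -356.6] [136.4  40. ] 87.1 | cloud med [ 0.4829 -0.3622  0.0513]
side px 382.0 296.0 753 zmed 0.0564 [ 565.4 -299.5] [ 42.3 150. ] 5.2 | cloud med [ 0.5604 -0.3131  0.0564]
side px 355.0 327.0 972 zmed 0.0499 [ 481.  -375.6] [130.   44.4] 87.7 | cloud med [ 0.4799 -0.3823  0.0499]
4.71238898038469 [array([ 1.34,  0.98, -1.2 ,  1.82,  1.03,  1.12,  2.9 ]), array([ 0.17,  0.66,  0.5 ,  1.9 , -0.48,  0.7 ,  0.96])]
4.71238898038469 [array([ 1.05,  0.89, -0.99,  1.73,  0.87,  1.03,  2.88]), array([ 0.02,  0.72,  0.53,  1.81, -0.51,  0.76,  0.82])]
```

```bash
cat >> h.py <<'E'
th=np.radians(-.8); ru=np.array([-np.sin(th),np.cos(th)]); rc=np.array([.586,.077])
def pick(x,y,ang,zt,f):   # ang: world angle of the long axis, deg
    psi=best([x,y,zt],np.radians(ang)); psi=(psi+np.pi)%(2*np.pi)-np.pi
    env.grip(.085); env.reach([x,y,.25],down(psi)); print('psi',np.degrees(psi))
    print('hit',env.movel([x,y,zt],.08,stop_force=6)); z0=env.get_state()['tcp_pos'][2]
    env.grip(0,f); s=st(); env.movel([x,y,.16],.05); env.movel([x,y,.28],.12); st()
    return zt
def place(yl,z):
    p=rc+ru*yl; psi=best([*p,z],th); env.reach([*p,.28],down(psi)); print('psi',np.degrees(psi))
    env.movel([*p,z+.022],.1); env.dwell(.3); st()
    print('hit',env.movel([*p,z-.002],.01,stop_force=2)); s=st()
    env.grip(min(s['opening']+.03,.085)); env.dwell(.2)
    env.movel([*p,.28],.1); env.grip(.085); st()
E
python3 - <<'E'
from h import *
z=pick(.5655,-.2995,95.1,.106,35)
p,W=cloud('side'); cv2.imwrite('pics/s4.png',p[140:380,200:520].repeat(2,0).repeat(2,1))
E
```

```text
psi -84.9
hit False
t 35.52 tcp [ 0.5656 -0.2996  0.1062] F [-0.7  1.   1.6] open 0.0247 gf 34.3
t 37.91 tcp [ 0.5652 -0.2991  0.2791] F [ 0.2  1.  -1.2] open 0.0248 gf 34.4
```

View pics/s4.png

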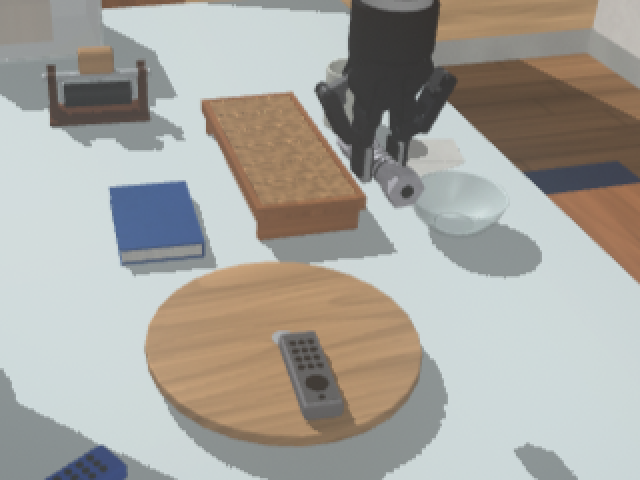

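The flashlight is held at mid-barrel (395,170), lying level. I'll place it, then re-measure the remote.

```bash
python3 - <<'E'
from h import *
place(.0251,.124)
env.reach([.42,.12,.40],down(0))
for n in('top','side'):
    p,W=cloud(n); 
    w=np.nan_to_num(W).reshape(-1,3)
    b=p.reshape(-1,3); hs=cv2.cvtColor(p,cv2.COLOR_BGR2HSV).reshape(-1,3)
    m=(np.hypot(w[:,0]-.48,w[:,1]+.302)<.15)&(w[:,2]>.043)&(w[:,2]<.058)&(hs[:,1]<70)
    x=w[m]; md=np.median(x[:,:2],0); x=x[np.linalg.norm(x[:,:2]-md,axis=1)<.062]
    r=cv2.minAreaRect((x[:,:2]*1000).astype(np.float32)); v=np.linalg.svd(x[:,:2]-x[:,:2].mean(0),full_matrices=False)[2][0]
    print(n,len(x),x.mean(0).round(4),np.round(r[0],1),np.round(r[1],1),round(r[2],1),'pca',np.degrees(np.arctan2(v[1],v[0])).round(1))
    cv2.imwrite(f'pics/{n}5.png',p[140:380,160:480].repeat(2,0).repeat(2,1))
E
```

```text
psi 179.2
t 41.54 tcp [0.5864 0.1022 0.1462] F [ 0.5 -0.8 -1.3] open 0.0247 gf 34.4
hit True
t 43.47 tcp [0.5863 0.1021 0.1241] F [-0.2  1.   5.6] open 0.0249 gf 35.1
t 46.19 tcp [0.5863 0.1021 0.28  ] F [1.  0.6 0.7] open 0.0851 gf 0.0
top 498 [ 0.484  -0.3691  0.0515] [ 484.2 -369.9] [111.3  37.9] 85.7 pca -94.3
side 798 [ 0.4815 -0.3784  0.0498] [ 483.5 -372.9] [109.6  38.4] 86.3 pca -93.7
```

View pics/side5.png

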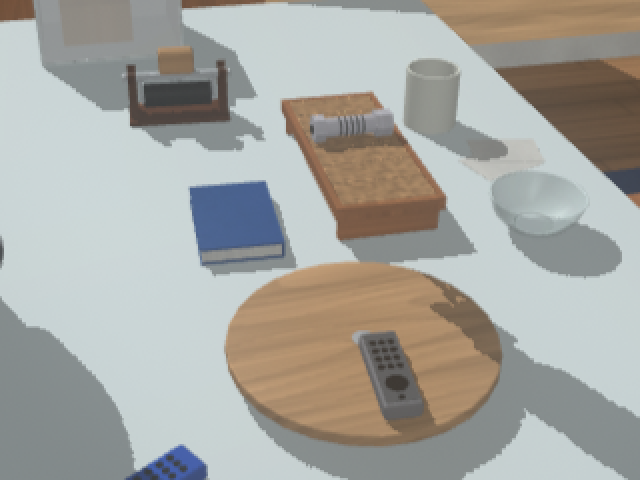

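The flashlight lies across the cork at (350,125) and the remote at (392,373) is undisturbed. Two views agree on (0.484, -0.371) at 86°, 111 x 38 mm, so I'll pick it.

```bash
python3 - <<'E'
from h import *
z=pick(.484,-.371,86,.106,35)
if env.get_state()['opening']>.03: place(-.0753,.124)
env.reach([.42,.12,.40],down(0)); env.dwell(.3)
for n in('side','top'):
    p,W=cloud(n); cv2.imwrite(f'pics/{n}6.png',p[100:340,120:440].repeat(2,0).repeat(2,1))
    w=np.nan_to_num(W).reshape(-1,3); d=w[:,:2]-rc
    for yl in(-.0753,.0251):
        x=w[(abs(d@ru-yl)<.04)&(abs(d[:,0])<.07)&(w[:,2]>.058)&(w[:,2]<.09)]
        if len(x)>20: r=cv2.minAreaRect((x[:,:2]*1000).astype(np.float32)); print(n,yl,len(x),np.round(r[0],1),np.round(r[1],1),round(r[2],1),np.percentile(x[:,2],[10,50,90]).round(4))
E
```

```text
psi -94.0
hit False
t 52.8 tcp [ 0.4841 -0.3711  0.1063] F [0.2 0.4 2. ] open 0.0371 gf 36.1
t 55.18 tcp [ 0.4839 -0.3706  0.2791] F [ 0.9  1.2 -0.9] open 0.0374 gf 35.8
psi 179.2
t 58.88 tcp [0.585  0.0017 0.1462] F [ 0.3  0.8 -2.1] open 0.0371 gf 35.6
hit True
t 60.8 tcp [0.585  0.0018 0.1242] F [-0.8  0.3  6.6] open 0.0372 gf 36.4
t 63.44 tcp [0.5849 0.0017 0.2799] F [0.7 0.1 0. ] open 0.0851 gf 0.0
side -0.0753 375 [591.2  24. ] [ 39.  110.2] 85.4 [0.0614 0.0673 0.0695]
side 0.0251 413 [585.4  98.5] [ 33.5 113.7] 89.5 [0.062  0.0728 0.0804]
top -0.0753 553 [583.6   2.1] [ 79.1 134.6] 89.2 [0.0603 0.0694 0.0754]
top 0.0251 510 [585.6 101.2] [136.8  79.8] 0.1 [0.0605 0.0781 0.0855]
```

View pics/side6.png

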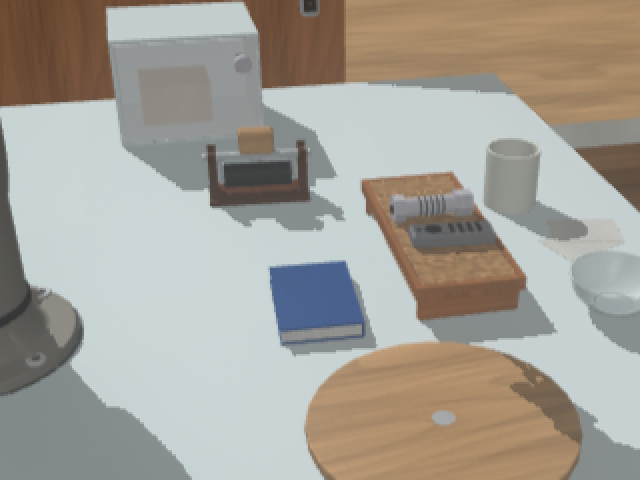

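View pics/top6.png

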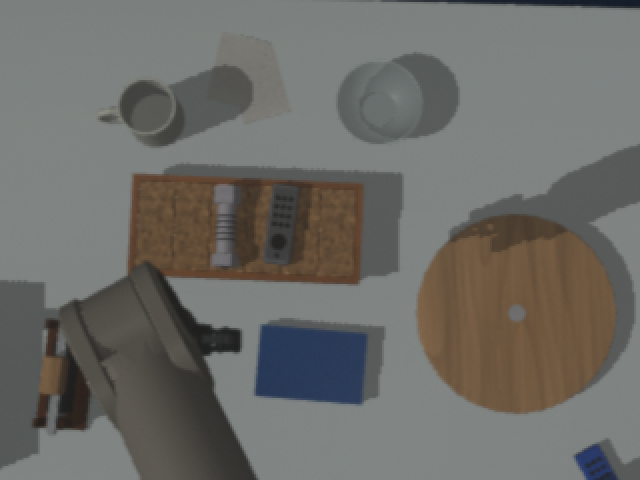

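The remote sits at crop (281,224), about 25 mm nearer the flashlight and about 4° askew of where I set it. That must be the announced knock. I'll regrasp it and set it straight.

```bash
python3 - <<'E'
from h import *
def ray(u,v,z):
    c=calibration('top');M=cv2.Rodrigues(np.array(c["rvec"],float))[0];C=-M.T@np.array(c["tvec"]).ravel()
    d=np.array([(u-c["cx"])/c["fx"],(v-c["cy"])/c["fy"],1])@M; return C+d*(z-C[2])/d[2]
e1,e2=ray(120+285/2,100+185/2,.068),ray(120+277/2,100+263/2,.068)
m=(e1+e2)/2; a=np.degrees(np.arctan2(e1[1]-e2[1],e1[0]-e2[0])); print(m,a,np.linalg.norm(e1-e2))
f=ray(120+225/2,100+226/2,.075); print('flash',f)
x,y=m[0],m[1]; x=(x+.591)/2; y=(y+.026)/2
assert abs(x-.590)<.006 and abs(y-.024)<.006
psi=np.radians(-4.6+180)
env.grip(.056); env.reach([x,y,.25],down(psi)); print(env.movel([x,y,.124],.06,stop_force=5)); st()
env.grip(0,35); s=st()
env.movel([x,y,.16],.05)
p=rc+ru*-.0753
env.movel([*p,.16],.08,rot=down(th+np.pi)); env.movel([*p,.130],.05); env.dwell(.2)
print(env.movel([*p,.1225],.01,stop_force=2)); s=st()
env.grip(s['opening']+.025); env.dwell(.2); env.movel([*p,.28],.1)
env.reach([.42,.15,.42],down(0)); env.dwell(.3)
for n in('side','top'):
    q,W=cloud(n); cv2.imwrite(f'pics/{n}7.png',q[100:340,120:440].repeat(2,0).repeat(2,1))
    w=np.nan_to_num(W).reshape(-1,3); d=w[:,:2]-rc
    for yl in(-.0753,.0251):
        k=w[(abs(d@ru-yl)<.04)&(abs(d[:,0])<.07)&(w[:,2]>.060)&(w[:,2]<.09)]
        r=cv2.minAreaRect((k[:,:2]*1000).astype(np.float32)); print(n,yl,len(k),np.round(r[0],1),np.round(r[1],1),round(r[2],1),np.median(k[:,2]).round(4))
E
```

```text
[0.59066787 0.02781628 0.068     ] -4.134757183672299 0.108085802907649
flash [0.58493813 0.10345996 0.075     ]
False
t 70.08 tcp [0.591  0.0269 0.1242] F [-0.2  0.3  0.4] open 0.056 gf 0.0
t 70.38 tcp [0.591  0.0269 0.1244] F [-0.3  0.1  4.1] open 0.0371 gf 35.5
True
t 73.25 tcp [0.5849 0.0017 0.1243] F [-0.9  0.2  4.8] open 0.0372 gf 35.7
side -0.0753 390 [584.7  -1. ] [ 43.2 109.7] 88.4 0.0673
side 0.0251 395 [585.6  98.9] [ 33.5 113.9] 89.4 0.0735
top -0.0753 574 [585.3   7.5] [ 74.3 129.2] 79.4 0.0699
top 0.0251 474 [585.4 102.9] [ 77.8 136.7] 89.1 0.0786
```

View pics/side7.png

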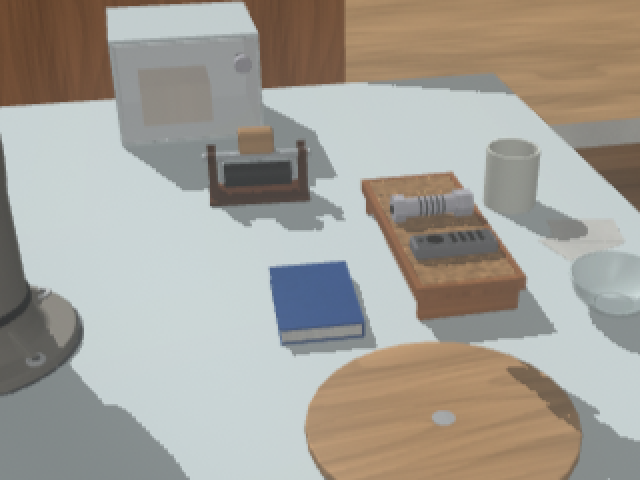

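View pics/top7.png

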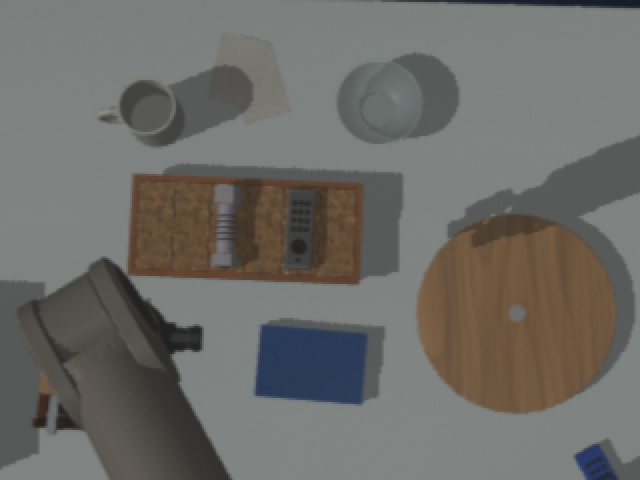

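The remote at (300,230) and flashlight at (225,226) now lie straight across the cork in one row. The roller hangs in its rest, and nothing else has moved. I'm handing the job in.

```bash
python3 - <<'E'
from h import *
print(job.job_done())
E
```

```text
the job is handed in; nothing more can be done
None
```

The job is handed in (no verdict came back): all six tiles measure flush, the roller is back in its rest, and remote_a and the flashlight, the only things on the lazy Susan, lie straight across the cork in one row; remote_a was knocked aside after placing, so I reset it.

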